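# Set the plating unit's thumbwheel to 4

## Robot

A 6-joint arm with a two-finger parallel gripper is mounted at the origin on the work surface. World frame = base frame: x ahead of the robot, y to its left, z up, the work surface at z = 0. Lengths are in m, angles in rad, forces in N, time in s.
With the tool pointing down it reaches from about 0.25 to 0.725 m from the base axis. Payload 4 kg.
Tool frame: the origin (TCP) lies midway between the tips of the shut fingers; the grasp point (between the pads) lies 19 mm behind it; z points along the fingers, y is the line along which they close (so a half turn about z gives the same grasp; the last joint's range is limited). The gripper opens to 85 mm and grips with 20 to 120 N. Pads are 22 mm wide; open, the fingers measure 114 mm over their backs; the gripper's body (76 mm by 85 mm) begins 54 mm behind the grasp point. The pads swing forward as they close: fully open they stand 13 mm farther back than shut.
Start: joints at [-1.276, 0.241, 0.005, 1.335, 0, 1.571], TCP at [0.145, -0.478, 0.231] pointing down, gripper open.
Joint ranges: [-2.72, 2.72], [-1.05, 1.87], [-1.09, 1.28], [-1.99, 2.15], [-1.42, 1.44], [-3.14, 3.14]. Speed limits (rad/s): [2.79, 2.79, 3.14, 3.14, 3.14, 3.14].

## Interface

Orientations are given as a unit quaternion [x, y, z, w].
In Python, from workcell import bot gives the robot as it stands.
- The arm moves only by the tool play_rows, never from a script. Its argument "moves" is a list of rows, each a list of 3 entries, a list of its own where there are three numbers: the opening, from -1 (shut) to 1 (fully open), then the shift along the tool's x, y, z in cm, then the turn, a rotation vector about the tool's x, y, z in rad. A call has 1 to 12 rows; each row shifts and turns the commanded pose from where the row before left it, along the tool's axes as they then stand; what a row does not reach is not made up. A row lasts 1/12 s, in which the tool goes at most 41.7 mm and 7.16 degrees, less where a joint would pass 70% of its speed; a pose out of reach is approached as far as the arm can. A call is refused whole if a number of a shift passes 4.17 or a number of a turn 0.125, either way. A call with a gripper value outside its range is refused whole. The fingers move at their own pace and stop on an object; the grip force is fixed at half the most. Time passes only in rows, so rows that do not move let the fingers close. It gives the time, the measured TCP pose, the force and the opening at its end, in the units of the state.
- bot.get_obs(): the state, without advancing time (a new reading comes with each control period).
- bot.camera(name): name is "side" or "top"; returns (picture, depth): 480x640x3 uint8, red, green, blue; 480x640 float32, m along the optical axis (not along the pixel's ray), 0 where there is no reading.
- bot.camera_info(name): a dict with "K" (3x3 intrinsics, pixels), "k1" (the pictures are not rectified: a ray, as slopes to the right and down, at radius r is drawn at 1 + k1 r^2 times it, then the intrinsics apply), "world_from_camera" (4x4, takes a point from camera to world coordinates). Camera axes: x right, y up, looking along -z (the intrinsics and any distortion apply to the point x, -y, -z); pixel columns grow to the right and rows downward; lengths in m; the calibration is good to about 2 mm. A picture is of the moment at which its call begins. camera_info takes no time and is no camera call.
- bot.job_done(): hands the job in, once; it reports no verdict.
The state is a dict: "clock": time; "joint_pos": joint angles; "joint_vel": joint speeds; "tau": joint torques, N m; "eef_pos": TCP position; "tool_rot": TCP orientation; "ft_force": force on the tool from outside, world axes, zero at the start; "ft_torque": the same for the moment, N m; "grip_width": finger opening in m.
Only numpy, scipy, OpenCV 4.12 (cv2) and the standard library are available. Lean on these libraries where they do the work, as an engineer would, in place of code of your own. Each camera call takes 0.05 s, during which the arm holds its last target. There are 200 camera calls.

## Task

On the plating power unit, the grey box with the round meter on its top, roll the black knurled thumbwheel until the digit 4 sits centred in the little window beside it, then let go. Leave the thumbwheel of the other grey box, the timer with the row of four keys, as it is.

Things in the scene. Friction and masses are not known exactly. Their poses are not given: they have to be found in the camera images.
- plater_hub (a point): Centre of the plating unit's wheel, with the box's axes: x away from the robot, y the axle, z up. Wheel upright in a slot in the box top: black, 76 mm across, 18 mm wide, knurled edge; centre 65 mm above bench, box top 75 mm, so 28 mm stands out. Sides free: bare flat top for 46 mm to +y (box edge), 37 mm to -y (hood). Turns in place.
- plater_window (a point): Middle of the digit window, 58 mm to -y of the wheel, in a dark steel hood 76 (x) x 24 (y) mm, roof 102 mm above bench. Below it a white drum on the wheel's axle shows black digits 0 to 7, 15 mm high, upright for a reader on the robot's side; a white tick on each side marks the middle. Grey fixed box, 130 x 200 x 75 mm, with a round 60 mm meter and two brass posts beyond the window.
- plater_wheel (a joint): Turn of the plating unit's wheel, rad, 0.785 per digit: 0 shows digit 0 centred, 3.142 shows 4. Grows as the wheel's crown rolls to +x (away from the robot), bringing higher digits. Starts between 2 and 3.5 digits. Light even drag (0.08 N m, 2 N at the rim), no detents or spring; stays where left. Stops at -0.3 and 5.8.
- timer_rim (a point): Point on the edge of the timer's wheel, 36 mm from its axle; moves with that wheel, which must stay as it is. The timer is a second fixed grey box of the same size with the same wheel, hood and window, but four grey keys in a row in place of the round meter. Which box stands left and which right varies.
Mind the look-alikes: they are no part of the job. Leave any pink look-alike of the part that bears plater_hub alone.

How it is judged:
By the outcome, as a careful person would: the job done as asked, in the order asked, and still so for the second after the job is handed in, with the robot touching nothing.
It also fails if it takes over 32 s, if anything falls off the work surface, if the arm or the gripper's body presses on something with over 40 N, if the wrist force passes 120 N, or if a joint passes its speed limit or range.

## Working session

There is one attempt and no reset: what is moved stays moved. The work goes in short steps, Python scripts to look and compute and a tool call to move; the robot and the scene stay as the last step left them, time stands still between calls to the robot, and variables do not carry over. Pictures are saved under pics/ and viewed, on a budget of 10 in all, crops included, one or two more only if the job needs it, and the job is handed in when it is done.

Besides the shell and the picture viewer there is one more tool, called as name(argument=value, ...) on one line, values as JSON. play_rows: Moves the arm, as the interface text tells. Its arguments: {"type":"object","properties":{"moves":{"type":"array"}},"required":["moves"]}

```bash
mkdir -p pics
cat > h.py <<'E'
import numpy as np, cv2
from workcell import bot
def ray(name,u,v):
    i=bot.camera_info(name);K=np.array(i["K"]);T=np.array(i["world_from_camera"])
    p=cv2.undistortPoints(np.array([[[u,v]]],float),K,np.array([i["k1"],0,0,0,0.]))[0,0]
    return T[:3,3],T[:3,:3]@np.array([p[0],-p[1],-1])
def onz(name,u,v,z):
    o,d=ray(name,u,v);return o+d*(z-o[2])/d[2]
def pix(name,P):
    i=bot.camera_info(name);K=np.array(i["K"]);T=np.array(i["world_from_camera"])
    q=np.linalg.inv(T)@np.r_[P,1];s=np.array([q[0],-q[1]])/-q[2]
    s=s*(1+i["k1"]*s@s);return K[:2,:2]@s+K[:2,2]
E
python3 - <<'E'
from h import *
for n in("top","side"):
    im,d=bot.camera(n);cv2.imwrite(f"pics/{n}0.png",im[...,::-1]);np.save(f"{n}0.npy",d)
    i=bot.camera_info(n);print(np.round(i["K"],1).tolist(),i["k1"],np.round(i["world_from_camera"],3).tolist())
o=bot.get_obs();print(o)
E
```

```text
[[543.7, 0.0, 324.4], [0.0, 543.7, 246.5], [0.0, 0.0, 1.0]] -0.16805082784410333 [[-0.015, 0.991, -0.13, 0.39], [-1.0, -0.013, 0.016, 0.013], [0.015, 0.13, 0.991, 0.938], [0.0, 0.0, 0.0, 1.0]]
[[558.0, 0.0, 326.7], [0.0, 558.0, 237.9], [0.0, 0.0, 1.0]] 0.03531608301048437 [[-0.955, 0.133, -0.267, 0.278], [-0.297, -0.483, 0.823, 0.728], [-0.02, 0.865, 0.501, 0.517], [0.0, 0.0, 0.0, 1.0]]
{'clock': 0.1, 'joint_pos': array([-1.27598790e+00,  2.41357567e-01,  3.91314186e-03,  1.33524514e+00,
       -7.94899439e-06,  1.57080061e+00]), 'joint_vel': array([-0.00023203, -0.00281866,  0.00333214,  0.00038591,  0.00276916,
        0.00067041]), 'tau': array([ 4.27665054e-04, -3.73137403e+01,  2.53010076e+01,  1.08654506e-02,
        8.76803483e-05, -1.27179547e-05]), 'eef_pos': array([ 0.14511392, -0.47789596,  0.23051274]), 'tool_rot': array([ 9.89155527e-01,  1.46868811e-01, -1.42964303e-04, -9.35769715e-04]), 'ft_force': array([ 0.44276327, -0.34562338, -0.55653733]), 'ft_torque': array([ 0.04173862,  0.02686004, -0.00481313]), 'grip_width': 0.08554336640476559}
```

View pics/top0.png

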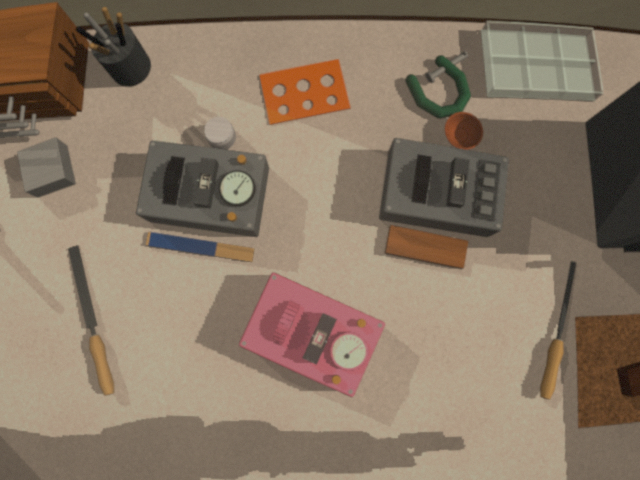

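View pics/side0.png

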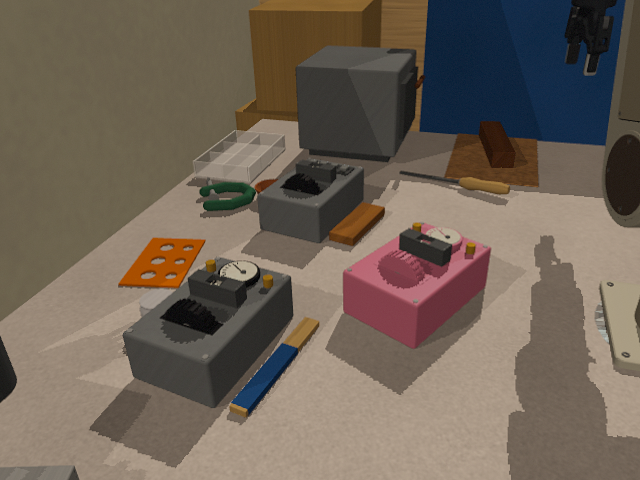

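The top view shows three look-alikes. The grey box with the round meter (205,188) has its wheel at about (173,180) and is the plater. The grey box with four keys (445,187) is the timer. The pink box (312,335) is a decoy. I'll measure the plater and confirm it in a crop.

Run:
```python
from h import *
im=cv2.imread("pics/top0.png");d=np.load("top0.npy")
i=bot.camera_info("top");T=np.array(i["world_from_camera"]);K=np.array(i["K"])
vv,uu=np.mgrid[0:480,0:640]
p=cv2.undistortPoints(np.stack([uu,vv],-1).reshape(-1,1,2).astype(float),K,np.array([i["k1"],0,0,0,0.]))[:,0].reshape(480,640,2)
P=np.stack([p[...,0]*d,-p[...,1]*d,-d],-1)@T[:3,:3].T+T[:3,3]
roi=(uu>125)&(uu<285)&(vv>125)&(vv<250)&(d>0)
def rect(m):
    q=P[m][:,:2].astype(np.float32);return cv2.minAreaRect(q)
m=roi&(P[...,2]>.068)&(P[...,2]<.13)
n,l,s,c=cv2.connectedComponentsWithStats(m.astype(np.uint8));k=1+s[1:,4].argmax();m=l==k
print("box",rect(m),"topz",np.median(P[m][:,2]))
w=roi&(P[...,2]>.083)&(uu<190)&(uu>155);print("wheel",rect(w),P[w].mean(0),P[w][:,2].max(),w.sum())
h=roi&(P[...,2]>.09)&(uu>=190)&(uu<222);print("hood",rect(h),P[h].mean(0),np.median(P[h][:,2]))
hsv=cv2.cvtColor(im,cv2.COLOR_BGR2HSV)
c1=cv2.resize(im[130:245,130:280],None,fx=5,fy=5,interpolation=cv2.INTER_CUBIC)
cv2.imwrite("pics/crop1.png",c1)
```

```text
box ((0.6097480654716492, 0.20189161598682404), (0.20065578818321228, 0.13161709904670715), 81.44091796875) topz 0.07542357002169786
wheel ((0.6157802939414978, 0.24557974934577942), (0.018335262313485146, 0.06625224649906158), 81.26830291748047) [0.61370045 0.24476618 0.09518087] 0.1051707845054286 489
hood ((0.6079134941101074, 0.1888391673564911), (0.026068871840834618, 0.0765613541007042), 81.46762084960938) [0.6065598  0.18822696 0.09946188] 0.10080790632358272
```

View pics/crop1.png

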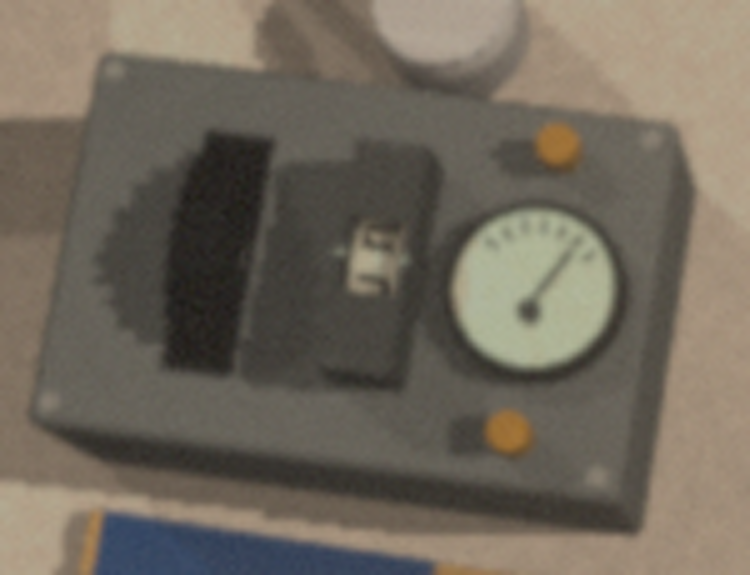

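The crop confirms the meter, the brass posts, and a black wheel at crop (215,255). The window at crop (375,258) shows the gap between two digits at the ticks, so the reading is about n.5. I'll grip the wheel's flat sides and pivot the tool about the axle. First I'm testing the last joint's turn direction.

play_rows(moves=[[0,[0,0,0],[0,0,-0.12]],[0,[0,0,0],[0,0,-0.12]],[0,[0,0,0],[0,0,-0.12]]])

```text
clock: 0.35
eef_pos: [0.1452, -0.4781, 0.2308]
tool_rot: [0.946, 0.324, 0.0, -0.001]
ft_force: [-0.7, 0.3, 0.4]
grip_width: 0.0516
```

```bash
cat >> h.py <<'E'
from scipy.spatial.transform import Rotation as R
HUB=np.array([.6163,.2462,.065]); YAW=np.radians(-8.56)
def st():
    o=bot.get_obs();r=R.from_quat(o["tool_rot"]);M=r.as_matrix()
    print("t",round(o["clock"],2),"j",np.round(o["joint_pos"],3),"p",np.round(o["eef_pos"],4),"f",np.round(o["ft_force"],1),"w",round(o["grip_width"],4))
    B=R.from_euler('z',YAW).as_matrix();print("box-frame rel hub mm",np.round(B.T@(o["eef_pos"]-HUB)*1000,1));print("tool x,z in box",np.round(B.T@M[:,0],3),np.round(B.T@M[:,2],3))
    return o,M
def goal(a,r,s=1):  # pose with tool leaning: tool at angle a from vertical toward +x box, TCP at r from hub; s=-1: tool x is -x_box
    B=R.from_euler('z',YAW).as_matrix()
    u=np.array([np.sin(a),0,np.cos(a)]);t=np.array([np.cos(a),0,-np.sin(a)])*s
    return HUB+B@u*r, B@np.stack([t,np.cross(-u,t),-u],1)
def delta(a,r,s=1):
    o,M=st();p,G=goal(a,r,s);print("shift cm",np.round(M.T@(p-o["eef_pos"])*100,2),"turn",np.round(R.from_matrix(M.T@G).as_rotvec(),3))
E
python3 -c "
from h import *
delta(0,.16,-1);delta(0,.16,1)"
```

```text
t 0.35 j [-1.276  0.241  0.004  1.335  0.     1.205] p [ 0.1452 -0.4781  0.2308] f [-0.7  0.3  0.4] w 0.0516
box-frame rel hub mm [-358.1 -786.3  165.8]
tool x,z in box [0.689 0.724 0.   ] [-0.001  0.001 -1.   ]
shift cm [ 81.65 -28.27   0.65] turn [-0.000e+00 -2.000e-03 -2.331e+00]
t 0.35 j [-1.276  0.241  0.004  1.335  0.     1.205] p [ 0.1452 -0.4781  0.2308] f [-0.7  0.3  0.4] w 0.0516
box-frame rel hub mm [-358.1 -786.3  165.8]
tool x,z in box [0.689 0.724 0.   ] [-0.001  0.001 -1.   ]
shift cm [ 81.65 -28.27   0.65] turn [-0.001  0.     0.81 ]
```

play_rows(moves=[[0,[3.4,-1.18,0],[0,0,0]],[0,[3.4,-1.18,0],[0,0,0]],[0,[3.4,-1.18,0],[0,0,0]],[0,[3.4,-1.18,0],[0,0,0]],[0,[3.4,-1.18,0],[0,0,0]],[0,[3.4,-1.18,0],[0,0,0]],[0,[3.4,-1.18,0],[0,0,0]],[0,[3.4,-1.18,0],[0,0,0]],[0,[3.4,-1.18,0],[0,0,0]],[0,[3.4,-1.18,0],[0,0,0]],[0,[3.4,-1.18,0],[0,0,0]],[0,[3.4,-1.18,0],[0,0,0]]])

```text
clock: 1.35
eef_pos: [0.383, -0.1159, 0.2311]
tool_rot: [0.947, 0.322, -0.0, -0.0]
ft_force: [0.6, -1.1, -0.0]
grip_width: 0.0428
```

play_rows(moves=[[0,[3.4,-1.18,0],[0,0,0]],[0,[3.4,-1.18,0],[0,0,0]],[0,[3.4,-1.18,0],[0,0,0]],[0,[3.4,-1.18,0],[0,0,0]],[0,[3.4,-1.18,0],[0,0,0]],[0,[3.4,-1.18,0],[0,0,0]],[0,[3.4,-1.18,0],[0,0,0]],[0,[3.4,-1.18,0],[0,0,0]],[0,[3.4,-1.18,0],[0,0,0]],[0,[3.4,-1.18,0],[0,0,0]],[0,[0,0,0],[0,0,-0.115]],[0,[0,0,0],[0,0,-0.115]]])

```text
clock: 2.35
eef_pos: [0.5807, 0.1851, 0.229]
tool_rot: [0.902, 0.432, -0.001, -0.0]
ft_force: [-0.3, -0.9, -0.3]
grip_width: 0.0427
```

play_rows(moves=[[0,[0,0,0],[0,0,-0.12]],[0,[0,0,0],[0,0,-0.12]],[0,[0,0,0],[0,0,-0.12]],[0,[0,0,0],[0,0,-0.12]],[0,[0,0,0],[0,0,-0.12]],[0,[0,0,0],[0,0,-0.12]],[0,[0,0,0],[0,0,-0.12]],[0,[0,0,0],[0,0,-0.12]],[0,[0,0,0],[0,0,-0.12]],[0,[0,0,0],[0,0,-0.12]],[0,[0,0,0],[0,0,-0.12]],[0,[0,0,0],[0,0,-0.12]]])

```text
clock: 3.35
eef_pos: [0.5801, 0.1829, 0.2306]
tool_rot: [0.394, 0.919, -0.0, -0.001]
ft_force: [-0.1, 1.0, 0.2]
grip_width: 0.043
```

play_rows(moves=[[0,[0,0,0],[0,0,-0.12]],[0,[0,0,0],[0,0,-0.12]],[0,[0,0,0],[0,0,-0.12]],[0,[0,0,0],[0,0,-0.12]],[0,[0,0,0],[0,0,-0.12]]])

```text
clock: 3.77
eef_pos: [0.5801, 0.1829, 0.2305]
tool_rot: [0.105, 0.994, -0.0, -0.001]
ft_force: [-0.3, -0.1, -1.0]
grip_width: 0.0425
```

```bash
python3 -c "
from h import *
delta(0,.07,-1);delta(-.45,.07,-1)"
```

```text
t 3.77 j [ 0.305  0.463  0.323  1.432 -0.     0.516] p [0.5801 0.1829 0.2305] f [-0.3 -0.1 -1. ] w 0.0425
box-frame rel hub mm [-26.3 -68.  165.5]
tool x,z in box [-0.998  0.061  0.001] [-0.001 -0.001 -1.   ]
shift cm [-2.22  6.95  9.55] turn [-0.001 -0.001 -0.061]
t 3.77 j [ 0.305  0.463  0.323  1.432 -0.     0.516] p [0.5801 0.1829 0.2305] f [-0.3 -0.1 -1. ] w 0.0425
box-frame rel hub mm [-26.3 -68.  165.5]
tool x,z in box [-0.998  0.061  0.001] [-0.001 -0.001 -1.   ]
shift cm [ 0.81  6.77 10.25] turn [-0.015 -0.451 -0.06 ]
```

play_rows(moves=[[0,[0,3.5,0],[0,0,-0.06]],[0,[0.2,3.3,0],[0,0,0]],[0,[0,0,1],[0,-0.113,0]],[0,[0,0,1],[0,-0.113,0]],[0,[0,0,1],[0,-0.113,0]],[0,[0,0,1],[0,-0.113,0]],[0,[0,0,0],[0,0,0]]])

```text
clock: 4.35
eef_pos: [0.5863, 0.245, 0.1802]
tool_rot: [0.073, 0.974, -0.023, 0.215]
ft_force: [-3.8, -1.5, -3.5]
grip_width: 0.0427
```

Run:
```python
from h import *
delta(-.45,.07,-1)
for n in ["top","side"]:
    im,_=bot.camera(n);cv2.imwrite(f"pics/{n}1.png",im[...,::-1])
t=cv2.imread("pics/top1.png")[120:250,120:280];s=cv2.imread("pics/side1.png")[150:400,90:330]
t=cv2.resize(t,(480,390));s=cv2.resize(s,(320,333))
c=np.zeros((390,800,3),np.uint8);c[:,:480]=t;c[:333,480:]=s;cv2.imwrite("pics/c1.png",c)
```

```text
t 4.35 j [ 0.528  0.293 -0.154  0.784 -0.279  0.63 ] p [0.5863 0.245  0.1802] f [-3.8 -1.5 -3.5] w 0.0427
box-frame rel hub mm [-29.5  -5.6 115.2]
tool x,z in box [-0.907 -0.002 -0.422] [ 0.422 -0.014 -0.906]
shift cm [2.28 0.63 4.68] turn [-0.014 -0.014  0.002]
```

View pics/c1.png

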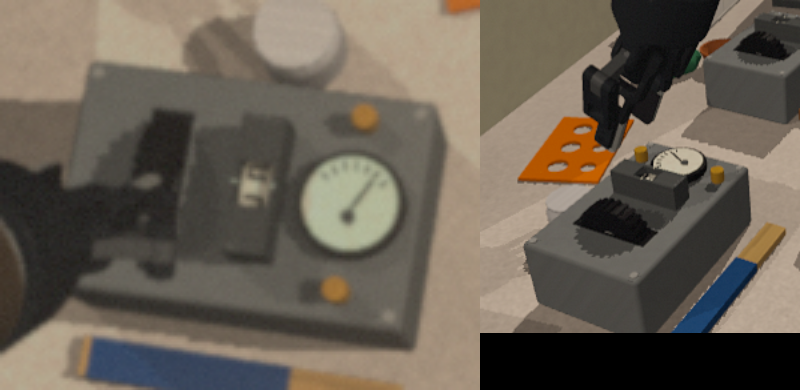

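The tool leans back over the wheel (composite ~(150,200)), and the digits are unchanged. Approaching along the tool axis.

play_rows(moves=[[0,[1.2,0.3,1.5],[-0.014,-0.014,0]],[0,[1.1,0.3,1.5],[0,0,0]],[0,[0,0,1.6],[0,0,0]],[0,[0,0,0],[0,0,0]],[0,[0,0,0],[0,0,0]]])

```text
clock: 4.87
eef_pos: [0.6021, 0.2562, 0.1433]
tool_rot: [0.076, 0.97, -0.01, 0.232]
ft_force: [-0.1, 0.4, 0.7]
grip_width: 0.0425
```

```bash
python3 -c "
from h import *
delta(-.45,.022,-1)"
```

```text
t 4.87 j [ 0.53   0.34  -0.21   0.639 -0.278  0.632] p [0.6021 0.2562 0.1433] f [-0.1  0.4  0.7] w 0.0425
box-frame rel hub mm [-15.6   7.8  78.3]
tool x,z in box [-0.892  0.009 -0.451] [ 0.451  0.012 -0.892]
shift cm [ 2.1  -0.87  5.48] turn [ 0.012  0.018 -0.009]
```

play_rows(moves=[[0,[1.0,-0.4,0],[0.012,0.018,-0.009]],[0,[1.1,-0.47,0],[0,0,0]],[0,[0,0,1],[0,0,0]],[0,[0,0,0],[0,0,0]],[0,[0,0,0],[0,0,0]]])

```text
clock: 5.28
eef_pos: [0.5837, 0.2492, 0.1231]
tool_rot: [0.072, 0.972, -0.017, 0.222]
ft_force: [0.3, 0.1, 0.3]
grip_width: 0.0426
```

```bash
python3 -c "
from h import *
delta(-.45,.022,-1)"
```

```text
t 5.28 j [ 0.535  0.34  -0.26   0.616 -0.279  0.633] p [0.5837 0.2492 0.1231] f [0.3 0.1 0.3] w 0.0426
box-frame rel hub mm [-32.7  -1.9  58.1]
tool x,z in box [-0.901 -0.002 -0.433] [ 0.433 -0.001 -0.901]
shift cm [-0.42  0.2   4.46] turn [-0.001 -0.002  0.002]
```

play_rows(moves=[[0,[-0.4,0.2,0.5],[0,0,0]],[0,[0,0,1],[0,0,0]],[0,[0,0,1],[0,0,0]],[0,[0,0,0],[0,0,0]],[0,[0,0,0],[0,0,0]]])

```text
clock: 5.7
eef_pos: [0.597, 0.2482, 0.1]
tool_rot: [0.072, 0.973, -0.018, 0.22]
ft_force: [0.1, 0.2, 0.1]
grip_width: 0.0427
```

```bash
python3 -c "
from h import *
delta(-.45,.022,-1)"
```

```text
t 5.7 j [ 0.521  0.387 -0.257  0.57  -0.274  0.619] p [0.597  0.2482 0.1   ] f [0.1 0.2 0.1] w 0.0427
box-frame rel hub mm [-19.4  -0.9  35. ]
tool x,z in box [-0.902 -0.003 -0.431] [ 0.431 -0.003 -0.902]
shift cm [-0.23  0.1   1.79] turn [-0.003 -0.004  0.003]
```

play_rows(moves=[[0,[-0.2,0.1,0.9],[0,0,0]],[0,[0,0,0.85],[0,0,0]],[0,[0,0,0],[0,0,0]],[0,[0,0,0],[0,0,0]],[-1,[0,0,0],[0,0,0]],[-1,[0,0,0],[0,0,0]],[-1,[0,0,0],[0,0,0]],[-1,[0,0,0],[0,0,0]],[-1,[0,0,0],[0,0,0]]])

```text
clock: 6.45
eef_pos: [0.6069, 0.2477, 0.0874]
tool_rot: [0.072, 0.972, -0.018, 0.222]
ft_force: [-3.5, -3.3, 4.8]
grip_width: 0.0163
```

```bash
python3 -c "
from h import *
delta(-.45,.022,-1)"
```

```text
t 6.45 j [ 0.512  0.415 -0.253  0.541 -0.272  0.61 ] p [0.6069 0.2477 0.0874] f [-3.5 -3.3  4.8] w 0.0163
box-frame rel hub mm [-9.6  0.1 22.4]
tool x,z in box [-0.901 -0.002 -0.434] [ 0.434 -0.002 -0.901]
shift cm [ 0.11 -0.01  0.23] turn [-0.002 -0.001  0.002]
```

Gripped. First stroke is 0.6 rad.

play_rows(moves=[[-1,[-0.24,0,0.01],[0,0.1,0]],[-1,[-0.24,0,0.01],[0,0.1,0]],[-1,[-0.24,0,0.01],[0,0.1,0]],[-1,[-0.24,0,0.01],[0,0.1,0]],[-1,[-0.24,0,0.01],[0,0.1,0]],[-1,[-0.24,0,0.01],[0,0.1,0]],[-1,[0,0,0],[0,0,0]],[-1,[0,0,0],[0,0,0]]])

```text
clock: 7.12
eef_pos: [0.6193, 0.2458, 0.0877]
tool_rot: [0.074, 0.994, 0.004, -0.08]
ft_force: [-5.8, -2.7, 4.2]
grip_width: 0.0161
```

```bash
cat > look.py <<'E'
import sys
from h import *
delta(0.15,.024,-1);k=sys.argv[1]
im=np.mean([bot.camera("top")[0] for _ in range(4)],0).astype(np.uint8)[...,::-1]
cv2.imwrite(f"pics/t{k}.png",im)
i0=cv2.imread("pics/top0.png")
f=lambda a:cv2.resize(a[165:205,185:225],(400,400),interpolation=cv2.INTER_CUBIC)
cv2.imwrite(f"pics/w{k}.png",np.hstack([f(i0),f(im)]))
E
python3 look.py 2
```

```text
t 7.12 j [0.345 0.778 0.488 1.424 0.072 0.489] p [0.6193 0.2458 0.0877] f [-5.8 -2.7  4.2] w 0.0161
box-frame rel hub mm [ 3.   0.  22.7]
tool x,z in box [-0.987  0.     0.16 ] [-0.16  -0.004 -0.987]
shift cm [-0.04 -0.   -0.11] turn [-0.004 -0.01  -0.   ]
```

View pics/w2.png

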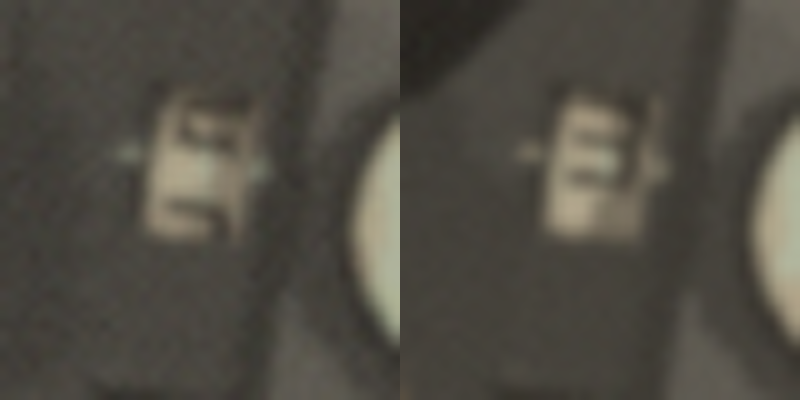

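The window now shows a "3" just past centre (about 3.2, digit centre ~(600,141) against ticks at y≈157), so it started near 2.4. I'll open, pivot back and regrip for a second stroke.

play_rows(moves=[[0,[0,0,0],[0,0,0]],[0,[0,0,0],[0,0,0]],[0,[0,0,0],[0,0,0]],[0,[0.24,0,0.01],[0,-0.1,0]],[0,[0.24,0,0.01],[0,-0.1,0]],[0,[0.24,0,0.01],[0,-0.1,0]],[0,[0.24,0,0.01],[0,-0.1,0]],[0,[0.24,0,0.01],[0,-0.1,0]],[0,[0.24,0,0.01],[0,-0.1,0]],[0,[0,0,0],[0,0,0]],[0,[0,0,0],[0,0,0]]])

```text
clock: 8.23
eef_pos: [0.6047, 0.2485, 0.0864]
tool_rot: [0.071, 0.973, -0.018, 0.219]
ft_force: [0.1, 0.1, -0.0]
grip_width: 0.043
```

```bash
python3 -c "
from h import *
delta(-.45,.024,-1)"
```

```text
t 8.23 j [ 0.514  0.415 -0.254  0.544 -0.269  0.61 ] p [0.6047 0.2485 0.0864] f [ 0.1  0.1 -0. ] w 0.043
box-frame rel hub mm [-11.8   0.5  21.4]
tool x,z in box [-0.903 -0.005 -0.43 ] [ 0.43  -0.002 -0.903]
shift cm [-0.13 -0.05  0.04] turn [-0.002 -0.006  0.005]
```

Regrip, then pivot by 0.6 rad.

play_rows(moves=[[-1,[-0.1,-0.05,0],[0,0,0]],[-1,[0,0,0],[0,0,0]],[-1,[0,0,0],[0,0,0]],[-1,[0,0,0],[0,0,0]],[-1,[0,0,0],[0,0,0]],[-1,[-0.24,0,0.01],[0,0.1,0]],[-1,[-0.24,0,0.01],[0,0.1,0]],[-1,[-0.24,0,0.01],[0,0.1,0]],[-1,[-0.24,0,0.01],[0,0.1,0]],[-1,[-0.24,0,0.01],[0,0.1,0]],[-1,[-0.24,0,0.01],[0,0.1,0]],[-1,[0,0,0],[0,0,0]]])

```text
clock: 9.23
eef_pos: [0.6252, 0.2448, 0.0874]
tool_rot: [0.076, 0.994, 0.006, -0.08]
ft_force: [-3.6, 0.1, 3.1]
grip_width: 0.016
```

```bash
python3 look.py 3
```

```text
t 9.23 j [0.339 0.789 0.508 1.432 0.075 0.487] p [0.6252 0.2448 0.0874] f [-3.6  0.1  3.1] w 0.016
box-frame rel hub mm [ 9.  -0.  22.4]
tool x,z in box [-0.987  0.003  0.16 ] [-0.16  -0.    -0.987]
shift cm [ 0.55  0.   -0.04] turn [-0.    -0.011 -0.003]
```

View pics/w3.png

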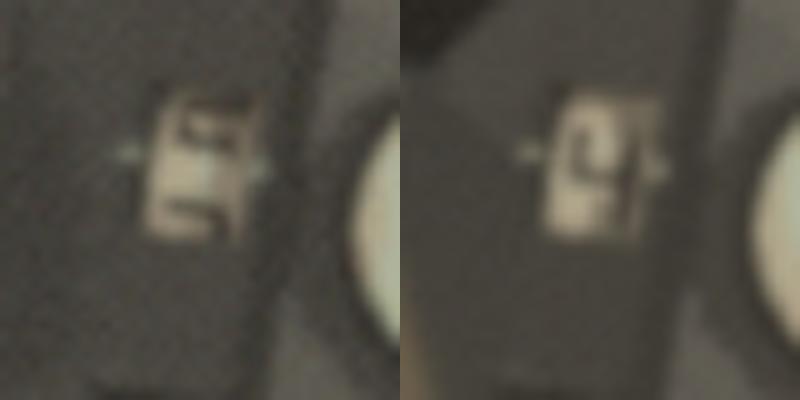

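```bash
cat > meas.py <<'E'
import sys
from h import *
k=sys.argv[1]
L=[bot.camera("top") for _ in range(8)]
im=np.mean([a for a,_ in L],0).astype(np.float32);D=np.stack([b for _,b in L]);d=np.median(D,0)
B=R.from_euler('z',YAW).as_matrix();W=HUB+B@[0,-.058,0]
def patch(zr,img,x0=-16,x1=16,y0=-14,y1=14,s=.25):
    xs=np.arange(x1,x0,-s);ys=np.arange(y1,y0,-s);m=np.zeros((len(xs),len(ys),2),np.float32)
    for i,x in enumerate(xs):
        for j,y in enumerate(ys):
            P=W+B@[x/1e3,y/1e3,0];P[2]=zr;m[i,j]=pix("top",P)
    return cv2.remap(img,m,None,cv2.INTER_CUBIC),xs,ys,m
g=im.mean(2)
A,xs,ys,m=patch(.102,g)
dz=cv2.remap(d,m,None,cv2.INTER_NEAREST)
# heights along x in window (middle columns)
T=np.array(bot.camera_info("top")["world_from_camera"]);K=np.array(bot.camera_info("top")["K"])
def hgt(x,y):
    P=W+B@[x/1e3,y/1e3,0];P[2]=.1;u,v=pix("top",P);o,r=ray("top",u,v);q=o+r*d[int(round(v)),int(round(u))];return round(q[2]*1e3,1)
print("heights x=-20..20:",[(x,hgt(x,0)) for x in range(-20,21,4)])
bright=A>0.5*(np.percentile(A,98)+np.percentile(A,20))
print("win rows(mm), z=.102: bright x range",xs[bright.any(1)][[0,-1]],"y",ys[bright.any(0)][[0,-1]])
Z=[cv2.resize(np.clip(patch(z,im)[0],0,255).astype(np.uint8)[...,::-1],(392,448),interpolation=cv2.INTER_CUBIC) for z in(.102,.096)]
for p in Z:
    for x in range(-12,13,4):
        v=int((16-x)/32*448);cv2.line(p,(0,v),(30 if x==0 else 12,v),(0,255,255) if x==0 else (0,200,0),1)
cv2.imwrite(f"pics/m{k}.png",cv2.convertScaleAbs(np.hstack(Z),alpha=1.5,beta=-40))
E
python3 meas.py 3
```

```text
Traceback (most recent call last):
  File "meas.py", line 14, in <module>
    A,xs,ys,m=patch(.102,g)
              ~~~~~^^^^^^^^
  File "meas.py", line 11, in patch
    P=W+B@[x/1e3,y/1e3,0];P[2]=zr;m[i,j]=pix("top",P)
                                         ~~~^^^^^^^^^
  File "h.py", line 10, in pix
    i=bot.camera_info(name);K=np.array(i["K"]);T=np.array(i["world_from_camera"])
ValueError: time passes only in moves, steps and waits
```

```bash
sed -i 's/bot.camera_info(name)/info(name)/' h.py; sed -i '2a from functools import lru_cache\n@lru_cache(None)\ndef info(n): return bot.camera_info(n)' h.py; sed -i 's/bot.camera_info("top")/info("top")/g; s/range(8)/range(4)/' meas.py; python3 meas.py 3
```

```text
heights x=-20..20: [(-20, np.float64(101.7)), (-16, np.float64(102.0)), (-12, np.float64(94.5)), (-8, np.float64(94.0)), (-4, np.float64(95.4)), (0, np.float64(94.9)), (4, np.float64(94.8)), (8, np.float64(92.8)), (12, np.float64(101.3)), (16, np.float64(101.4)), (20, np.float64(102.3))]
win rows(mm), z=.102: bright x range [  9.25 -12.5 ] y [ 6.5 -4. ]
```

View pics/m3.png

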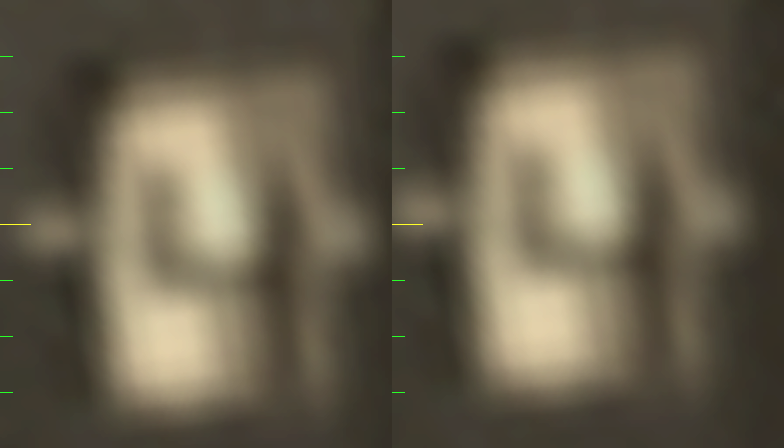

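The ticks sit at x≈-0.3 mm (left panel, v≈228). In the drum-plane panel the 4's crossbar is at v≈264, x≈-2.8 mm, and its extents of +4.9 to -10.4 mm agree. The digit is therefore about 2.5 mm low, so I'll roll another 0.083 rad.

play_rows(moves=[[-1,[-0.1,0,0.02],[0,0.042,0]],[-1,[-0.1,0,0.02],[0,0.042,0]],[-1,[0,0,0],[0,0,0]],[-1,[0,0,0],[0,0,0]],[0,[0,0,0],[0,0,0]],[0,[0,0,0],[0,0,0]],[0,[0,0,0],[0,0,0]],[0,[0,0,0],[0,0,0]]])

```text
clock: 10.7
eef_pos: [0.6236, 0.246, 0.0914]
tool_rot: [0.073, 0.991, 0.008, -0.116]
ft_force: [-0.5, -0.5, -0.1]
grip_width: 0.0428
```

```bash
python3 -c "
from h import *
st()"; python3 meas.py 4
```

```text
t 10.7 j [0.328 0.849 0.62  1.551 0.106 0.464] p [0.6236 0.246  0.0914] f [-0.5 -0.5 -0.1] w 0.0428
box-frame rel hub mm [ 7.3  0.9 26.4]
tool x,z in box [-0.973 -0.002  0.231] [-0.231 -0.001 -0.973]
heights x=-20..20: [(-20, np.float64(100.4)), (-16, np.float64(103.9)), (-12, np.float64(92.8)), (-8, np.float64(95.0)), (-4, np.float64(94.4)), (0, np.float64(94.9)), (4, np.float64(93.8)), (8, np.float64(92.4)), (12, np.float64(101.3)), (16, np.float64(101.2)), (20, np.float64(102.1))]
win rows(mm), z=.102: bright x range [  9.  -12.5] y [ 6.5  -3.75]
```

View pics/m4.png

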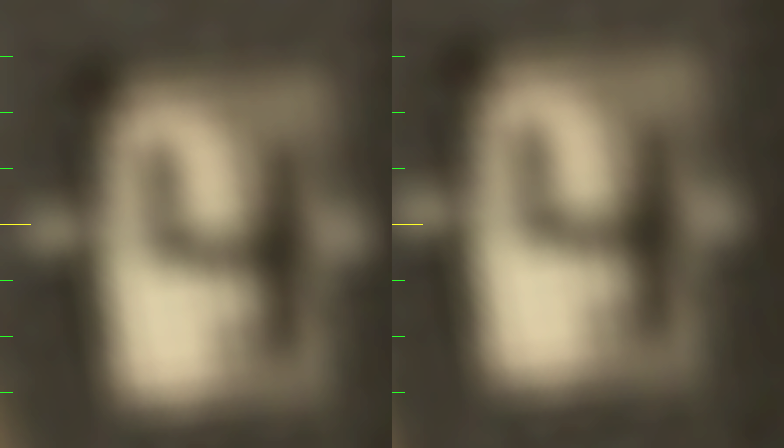

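The 4's crossbar is now at v≈238 and its extents run from +7.4 to -8.3 mm, so it is centred within about 0.5 mm (roughly 0.02 digit). The gripper is open. Retracting and making a last check.

play_rows(moves=[[0,[0,0,-1.5],[0,0,0]],[0,[0,0,-2.5],[0,0,0]],[0,[0,0,-3],[0,0,0]],[0,[0,0,-3],[0,0,0]],[0,[3,0,-2],[0,0,0]],[0,[3,0,0],[0,0,0]],[0,[3,0,0],[0,0,0]],[0,[0,0,0],[0,0,0]],[0,[0,0,0],[0,0,0]],[0,[0,0,0],[0,0,0]]])

```text
clock: 11.73
eef_pos: [0.5651, 0.2546, 0.2273]
tool_rot: [0.073, 0.99, 0.008, -0.117]
ft_force: [0.3, -0.1, -1.0]
grip_width: 0.0426
```

```bash
python3 -c "
from h import *
st()"; python3 meas.py 5
```

```text
t 11.73 j [0.368 0.679 0.651 1.749 0.113 0.504] p [0.5651 0.2546 0.2273] f [ 0.3 -0.1 -1. ] w 0.0426
box-frame rel hub mm [-51.9   0.7 162.3]
tool x,z in box [-0.973 -0.002  0.232] [-0.232 -0.002 -0.973]
heights x=-20..20: [(-20, np.float64(102.2)), (-16, np.float64(100.5)), (-12, np.float64(93.2)), (-8, np.float64(93.7)), (-4, np.float64(94.1)), (0, np.float64(93.5)), (4, np.float64(93.6)), (8, np.float64(92.0)), (12, np.float64(101.0)), (16, np.float64(100.8)), (20, np.float64(103.8))]
win rows(mm), z=.102: bright x range [  9.  -12.5] y [ 6.5  -9.75]
```

View pics/m5.png

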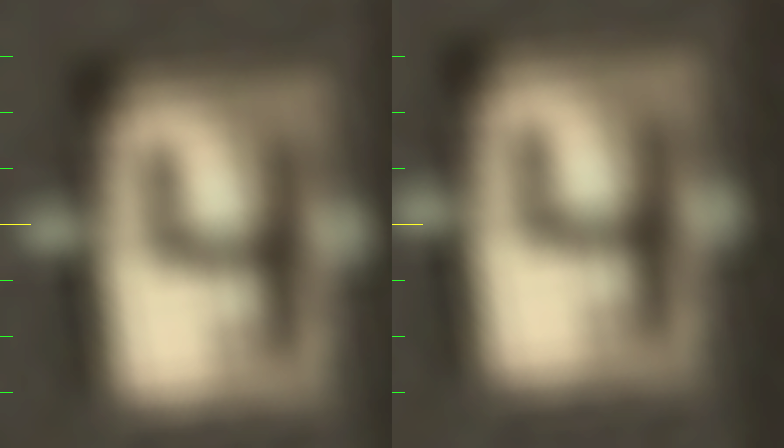

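The reading is unchanged after the retract: the 4 is centred on the ticks, with its crossbar at (600,238) in the drum-plane panel. The gripper is clear, so I'm handing in.

```bash
python3 -c "
from workcell import bot
print(bot.job_done())"
```

```text
the job is handed in; nothing more can be done
None
```

The plating unit's window now shows the digit 4, centred between the ticks to within about 0.5 mm, and the job was handed in at about 12 s of the 32 s allowed. I gripped the flat sides of the wheel and rolled it away from the robot in two strokes of about 0.6 rad. A last 0.08 rad correction followed, then I let go and pulled back clear.

- **Final check:** a last look after retracting showed the 4 unmoved. Its crossbar measures 0.2–0.7 mm toward the robot side of the ticks (about 0.02 digit), which is within what I can measure, so I left it.
- **Forces:** the highest tool force I read was about 8 N, against the 120 N wrist limit.
- **Other boxes:** the arm passed well above the timer and the pink box on its way over and did not go near them again. I did not take a closing picture of the timer's window.
- **Disagreements:** two moves during the approach landed up to about 2 cm from where I commanded them. I corrected them before gripping.

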